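# Open the mould's two vacuum valves

### The job

On the vacuum manifold, open the two toggle valves that have a hose tail (long ribbed nozzle) on their outlet: throw each lever fully over to its stop on the outlet side. Leave the two valves with blanking plugs shut: their levers must not be knocked over, even for a moment.

Things in the scene. Friction and masses are not known exactly. Their poses are not given: they have to be found in the camera images.
- tail_1 (a joint): lever of a toggle valve with a hose tail: 0 = shut, leaning 0.6 rad from vertical to the robot's side; 1.2 rad = fully open, leaning as far over the outlet. Starts at 0 to 0.1; rigid stops; takes 0.06 N m and stays where left. Steel rod 8 mm thick; its level hinge lies 76 mm above the bench, along the row.
- tail_1_knob (a point): centre of the 16 mm black ball knob on this lever, 60 mm from the hinge; shut, about 126 mm above the bench and 34 mm short of the hinge. At the start its x axis points (level to 0.1 rad) the way to throw the lever, towards the outlet; y runs along the row. Its hose tail is a ribbed brass nozzle 45 mm long, 17 mm thick, 57 mm above the bench, on the side away from the robot.
- plug_1_knob (a point): centre of the like knob on the like lever of a valve whose outlet is blanked by a 7 mm short brass plug; shut, to be left so. The four valves (two tails, two plugs, any order) stand in a row 45 mm apart on an aluminium bar, top 42 mm above the bench; a round gauge, top 78 mm up, stands 45 mm beyond its left end, seen from the robot.
- tail_2 (a joint): lever of a toggle valve with a hose tail: 0 = shut, leaning 0.6 rad from vertical to the robot's side; 1.2 rad = fully open, leaning as far over the outlet. Starts at 0 to 0.1; rigid stops; takes 0.06 N m and stays where left. Steel rod 8 mm thick; its level hinge lies 76 mm above the bench, along the row.
- tail_2_knob (a point): centre of the 16 mm black ball knob on this lever, 60 mm from the hinge; shut, about 126 mm above the bench and 34 mm short of the hinge. At the start its x axis points (level to 0.1 rad) the way to throw the lever, towards the outlet; y runs along the row. Its hose tail is a ribbed brass nozzle 45 mm long, 17 mm thick, 57 mm above the bench, on the side away from the robot.
- plug_2_knob (a point): centre of the like knob on the like lever of a valve whose outlet is blanked by a 7 mm short brass plug; shut, to be left so. The four valves (two tails, two plugs, any order) stand in a row 45 mm apart on an aluminium bar, top 42 mm above the bench; a round gauge, top 78 mm up, stands 45 mm beyond its left end, seen from the robot.

How it is judged:
By the outcome, as a careful person would: the job done as asked, in the order asked, and still so for the second after the job is handed in, with the robot touching nothing.
It also fails if it takes over 32 s, if anything falls off the work surface, if the arm or the gripper's body presses on something with over 40 N, if the wrist force passes 120 N, or if a joint passes its speed limit or range.

### The arm

A 6-joint arm with a two-finger parallel gripper is mounted at the origin on the work surface. World frame = base frame: x ahead of the robot, y to its left, z up, the work surface at z = 0. Lengths are in m, angles in rad, forces in N, time in s.
With the tool pointing down it reaches from about 0.35 to 0.725 m from the base axis. Payload 6 kg.
Tool frame: the origin (TCP) lies at the very end of the fingers, on their centre line; the grasp point (between the pads) lies 19 mm behind it; x points along the fingers, y is the direction in which the jaws open and shut, and the axes are right-handed (so a half turn about x gives the same grasp; the last joint's range is limited). The gripper opens to 85 mm and grips with 20 to 120 N. Pads are 22 mm wide; open, the fingers measure 114 mm over their backs; the gripper's body (76 mm by 85 mm) begins 54 mm behind the grasp point. The pads swing forward as they close: fully open they stand 13 mm farther back than shut.
Start: joints at [-1.009, 0.04, 0.085, 0, -1.615, -0.334], TCP at [0.136, -0.584, 0.231] pointing down, gripper open.
Joint ranges: [-2.56, 2.56], [-1.29, 2.01], [-1.08, 1.49], [-3.29, 1.98], [-2.81, -0.18], [-2.99, 2.99]. Speed limits (rad/s): [2.57, 2.57, 3.01, 3.14, 3.14, 3.14].

### API

Orientations are given as a unit quaternion [w, x, y, z].
In Python, from rig import ctrl gives the robot as it stands.
- The arm moves only by the shell command python3 -m jog 'ROWS' [FORCE]. ROWS is JSON, a list that holds one entry, the list of rows, each a list of 7 numbers: the turn, a rotation vector about the world's x, y, z in rad, then the shift along the world's x, y, z in mm, then the opening, from 0 (shut) to 1 (fully open). In form: [[[wx, wy, wz, tx, ty, tz, grip], ...]]. A call has 1 to 10 rows; each row shifts and turns the pose as measured when the row begins; what a row does not reach is not made up. A row lasts 1/10 s, in which the tool goes at most 50 mm and 8.59 degrees, less where a joint would pass 70% of its speed; a pose out of reach is approached as far as the arm can. A call is refused whole if a number of a shift passes 50 or a number of a turn 0.15, either way. A call with a gripper value outside its range is refused whole. The fingers move at their own pace and stop on an object; FORCE is the grip in N (left out, the last holds). Time passes only in rows, so rows that do not move let the fingers close. It gives the time, the measured TCP pose, the force and the opening at its end, in the units of the state.
- ctrl.state(): the state, without advancing time (a new reading comes with each control period).
- ctrl.capture(name): name is "side" or "top"; returns a dict with "pixels" (420x560x3 uint8, red, green, blue), "depth" (420x560 float32, m along the optical axis (not along the pixel's ray), 0 where there is no reading), "camera_matrix" (3x3 intrinsics, pixels), "k1" (the pictures are not rectified: a ray, as slopes to the right and down, at radius r is drawn at 1 + k1 r^2 times it, then the intrinsics apply), "world_from_camera" (4x4, takes a point from camera to world coordinates). Camera axes: x right, y up, looking along -z (the intrinsics and any distortion apply to the point x, -y, -z); pixel columns grow to the right and rows downward; lengths in m; the calibration is good to about 2 mm. A picture is of the moment at which its call begins.
- ctrl.finish_job(): hands the job in, once; it reports no verdict.
The state is a dict: "clock": time; "joint_pos": joint angles; "joint_velocities": joint speeds; "tau": joint torques, N m; "position": TCP position; "tool_rot": TCP orientation; "wrist_force": force on the tool from outside, world axes, zero at the start; "ft_torque": the same for the moment, N m; "finger_gap": finger opening in m.
Only numpy, scipy, OpenCV 4.12 (cv2) and the standard library are available. Lean on these libraries where they do the work, as an engineer would, in place of code of your own. Each camera call takes 0.05 s, during which the arm holds its last target.

## Working session

There is one attempt and no reset: what is moved stays moved. The work goes in short steps, Python scripts to look and compute and a shell command to move; the robot and the scene stay as the last step left them, time stands still between calls to the robot, and variables do not carry over. Pictures are saved under pics/ and viewed, and the job is handed in when it is done.

```bash
mkdir -p pics; ls; cat > h.py <<'E'
import numpy as np,cv2,pickle
def save(c,n): pickle.dump(c,open(n,'wb'))
def world(c,u,v,d):
    K=np.array(c["camera_matrix"]);p=np.array([[[u,v]]],float)
    x,y=cv2.undistortPoints(p,K,np.array([c["k1"],0,0,0,0.]))[0,0]
    return (np.array(c["world_from_camera"])@np.array([x*d,-y*d,-d,1]))[:3]
def cloud(c):
    h,w=c["depth"].shape;u,v=np.meshgrid(np.arange(w),np.arange(h))
    p=np.stack([u,v],-1).reshape(-1,1,2).astype(float)
    q=cv2.undistortPoints(p,np.array(c["camera_matrix"]),np.array([c["k1"],0,0,0,0.])).reshape(h,w,2)
    d=c["depth"];P=np.stack([q[...,0]*d,-q[...,1]*d,-d,np.ones_like(d)],-1)
    return (P@np.array(c["world_from_camera"]).T)[...,:3]
E
python3 - <<'E'
from rig import ctrl
import cv2,h
for n in("side","top"):
    c=ctrl.capture(n);h.save(c,n+".pkl");cv2.imwrite(f"pics/{n}0.png",c["pixels"][...,::-1])
s=ctrl.state();print(s)
E
```

```text
pics
{'clock': 0.1, 'joint_pos': array([-1.00929568e+00,  4.07484061e-02,  8.39159303e-02, -4.20769364e-04,
       -1.61548519e+00, -3.33716082e-01]), 'joint_velocities': array([ 0.00020362, -0.00184374,  0.00270404,  0.00199033, -0.00169799,
       -0.00107373]), 'tau': array([-6.13283468e-03, -3.69343936e+01,  3.48284090e+01,  6.95178419e+00,
       -4.53361994e-03, -3.40845752e-06]), 'position': array([ 0.13551302, -0.58419766,  0.23038105]), 'tool_rot': array([ 0.70242586, -0.07981727,  0.70262349,  0.08091569]), 'wrist_force': array([-0.93410161,  0.36382489,  0.15481849]), 'ft_torque': array([ 0.03736544, -0.0655729 ,  0.05143088]), 'finger_gap': 0.08587924698594201}
```

View pics/side0.png

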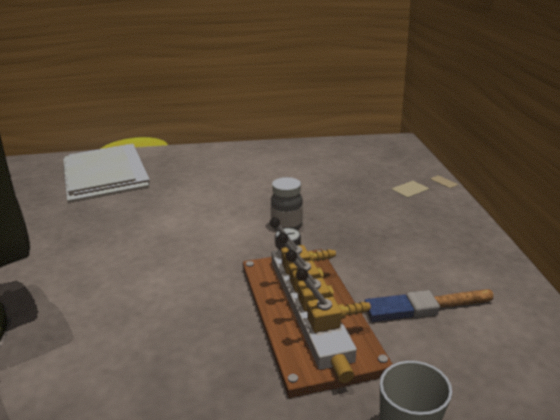

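View pics/top0.png

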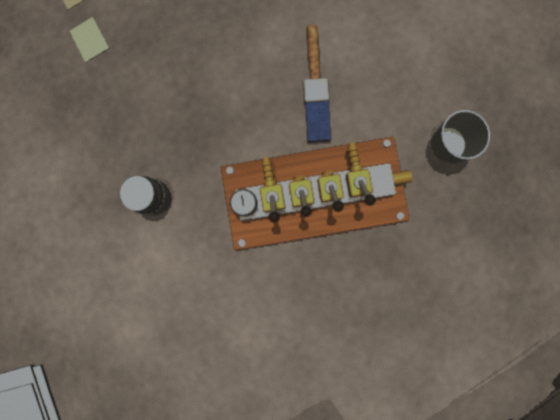

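The top view shows hose tails on the first valve next to the gauge (about 268,170) and on the fourth (about 353,155). The middle two are plugged. The knobs are near (274,217), (306,212), (338,206) and (370,200).

```bash
python3 - <<'E'
import pickle,cv2,h,numpy as np
from scipy import ndimage as nd
t=pickle.load(open('top.pkl','rb'))
im=t["pixels"];cv2.imwrite("pics/topz.png",cv2.resize(im[130:260,210:420,::-1],None,fx=3.8,fy=3.8,interpolation=cv2.INTER_CUBIC))
s=pickle.load(open('side.pkl','rb'))
cv2.imwrite("pics/sidez.png",cv2.resize(s["pixels"][170:390,220:400,::-1],None,fx=2.7,fy=2.7,interpolation=cv2.INTER_CUBIC))
for n,c in(("top",t),("side",s)):
    P=h.cloud(c);m=(P[...,2]>.112)&(P[...,2]<.15)&(c["depth"]>0)
    l,k=nd.label(m)
    for i in range(1,k+1):
        q=P[l==i]
        if len(q)>3: print(n,len(q),np.argwhere(l==i).mean(0)[::-1].round(1),q.mean(0).round(4),q.min(0).round(3),q.max(0).round(3))
    print(np.array(c["world_from_camera"]).round(3))
P=h.cloud(t)
for uv in[(268,165),(270,178),(353,150),(356,165),(302,180),(330,175),(272,197),(302,193),(331,187),(360,182),(243,203),(380,180)]:
    print(uv,P[uv[1],uv[0]].round(4))
E
```

```text
top 131 [368.6 198.7] [ 0.5451 -0.0634  0.131 ] [ 0.536 -0.072  0.112] [ 0.557 -0.057  0.139]
top 124 [337.6 204.9] [ 0.5371 -0.0203  0.1308] [ 0.529 -0.028  0.112] [ 0.549 -0.014  0.138]
top 127 [305.7 210.2] [0.5305 0.0239 0.1309] [0.521 0.016 0.112] [0.543 0.03  0.14 ]
top 120 [273.8 215.8] [0.5234 0.068  0.131 ] [0.515 0.061 0.113] [0.535 0.075 0.138]
[[-0.012  0.999 -0.049  0.502]
 [-0.999 -0.014 -0.035  0.042]
 [-0.036  0.048  0.998  0.776]
 [ 0.     0.     0.     1.   ]]
side 5733 [303.8  54.9] [0.67   1.3376 0.131 ] [-0.491  0.451  0.112] [1.235 1.617 0.15 ]
side 272 [279.7 232.6] [0.5283 0.0387 0.1264] [0.515 0.012 0.112] [0.542 0.07  0.136]
side 609 [ 14.8 248.8] [0.1579 0.0279 0.1327] [0.133 0.012 0.112] [0.175 0.059 0.15 ]
side 155 [292.1 257.5] [ 0.5379 -0.0269  0.1268] [ 0.529 -0.033  0.112] [ 0.55  -0.02   0.136]
side 184 [303.  275.9] [ 0.5461 -0.0706  0.1279] [ 0.536 -0.076  0.112] [ 0.558 -0.064  0.138]
[[ 0.995  0.062 -0.074  0.473]
 [-0.094  0.471 -0.877 -0.585]
 [-0.019  0.88   0.475  0.5  ]
 [ 0.     0.     0.     1.   ]]
(268, 165) [0.6036 0.0787 0.0646]
(270, 178) [0.5837 0.076  0.0622]
(353, 150) [ 0.6248 -0.0521  0.0645]
(356, 165) [ 0.6016 -0.0563  0.0637]
(302, 180) [0.5791 0.027  0.0696]
(330, 175) [ 0.5864 -0.0158  0.0667]
(272, 197) [0.5527 0.0722 0.0851]
(302, 193) [0.5578 0.0277 0.0879]
(331, 187) [ 0.5661 -0.0153  0.087 ]
(360, 182) [ 0.573  -0.0585  0.0862]
(243, 203) [0.5449 0.1163 0.0782]
(380, 180) [ 0.5802 -0.0964  0.0433]
```

View pics/topz.png

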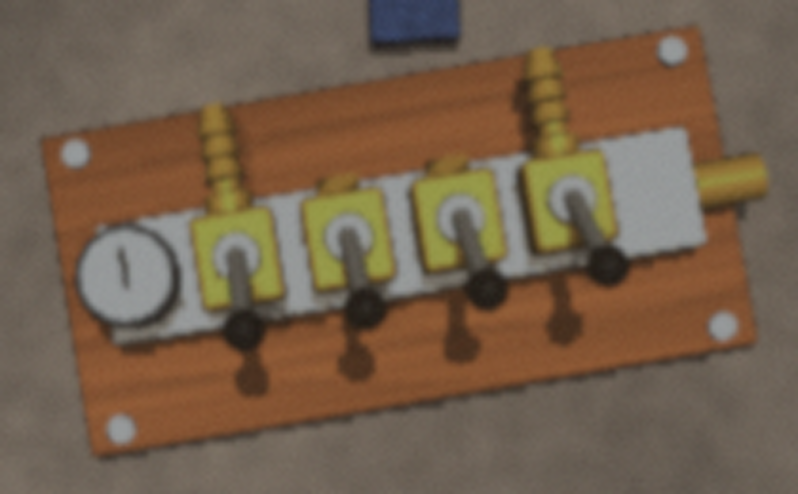

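View pics/sidez.png

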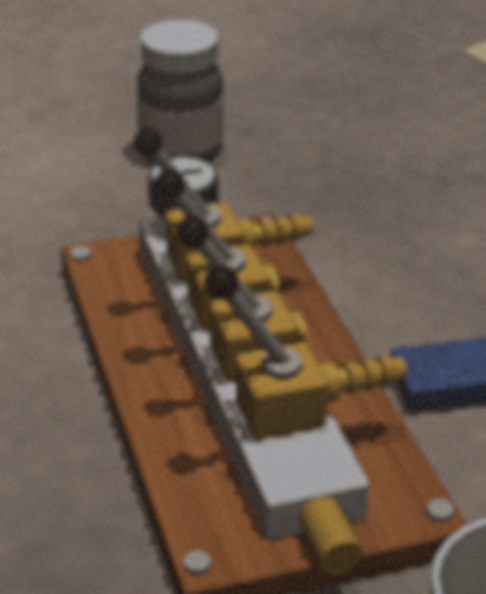

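```bash
python3 - <<'E'
from rig import ctrl
from scipy.spatial.transform import Rotation as R
import numpy as np
s=ctrl.state();w=s["tool_rot"];r=R.from_quat(np.roll(w,-1)).as_matrix();print(s["clock"],r.round(3))
y=r[:,1];print("yaw of tool y",np.arctan2(y[1],y[0]))
K=np.array([[.5234,.068],[.5305,.0239],[.5371,-.0203],[.5451,-.0634]])
p=np.polyfit(K[:,1],K[:,0],1);yaw=-np.arctan(p[0])*-1;print("slope",p)
d=np.array([1,-p[0]]);d/=np.hypot(*d);print("throw",d)
for i in(0,3):
  for o in(-35,8+13+20):pass
  print(i,"behind35",K[i]-.035*d,"hinge",K[i]+.034*d,"end TCP",K[i]+(.034+.026-.0145)*d)
E
```

```text
0.1 [[-0.    -0.226  0.974]
 [ 0.002  0.974  0.226]
 [-1.     0.002 -0.   ]]
yaw of tool y 1.7985992944024711
slope [-0.16350851  0.53436019]
throw [0.98689468 0.16136568]
0 behind35 [0.48885869 0.0623522 ] hinge [0.55695442 0.07348643] end TCP [0.56830371 0.07534214]
3 behind35 [ 0.51055869 -0.0690478 ] hinge [ 0.57865442 -0.05791357] end TCP [ 0.59000371 -0.05605786]
```

```bash
python3 -m jog '[[[0,0,-0.066,28,38,0,0],[0,0,0,28,38,0,0],[0,0,0,28,38,0,0],[0,0,0,28,38,0,0],[0,0,0,28,38,0,0],[0,0,0,28,38,0,0],[0,0,0,28,38,0,0],[0,0,0,28,38,0,0],[0,0,0,28,38,0,0],[0,0,0,28,38,0,0]]]'; ls -R rig* 2>/dev/null
```

```text
clock: 1.1
position: [0.4177, -0.1903, 0.2234]
tool_rot: [0.704, -0.049, 0.707, 0.056]
wrist_force: [1.0, -1.0, 0.5]
finger_gap: -0.0001
```

```bash
python3 -m jog '[[[0,0,0,28,37,0,0],[0,0,0,28,37,0,0],[0,0,0,28,37,0,0],[0,0,0,9,10,0,0],[0,0,0,0,0,0,0],[0,0,0,0,0,0,0]]]'; python3 - <<'E'
from rig import ctrl
import cv2,h
c=ctrl.capture("side");h.save(c,"s1.pkl");cv2.imwrite("pics/s1.png",c["pixels"][...,::-1])
from scipy.spatial.transform import Rotation as R
import numpy as np
s=ctrl.state();print(s["position"],R.from_quat(np.roll(s["tool_rot"],-1)).as_matrix().round(3))
E
```

```text
clock: 1.7
position: [0.5142, -0.0582, 0.2204]
tool_rot: [0.702, -0.051, 0.708, 0.06]
wrist_force: [0.5, 0.0, -0.2]
finger_gap: -0.0002
[ 0.51408561 -0.05851425  0.22039983] [[-0.009 -0.155  0.988]
 [ 0.011  0.988  0.155]
 [-1.     0.013 -0.007]]
```

View pics/s1.png

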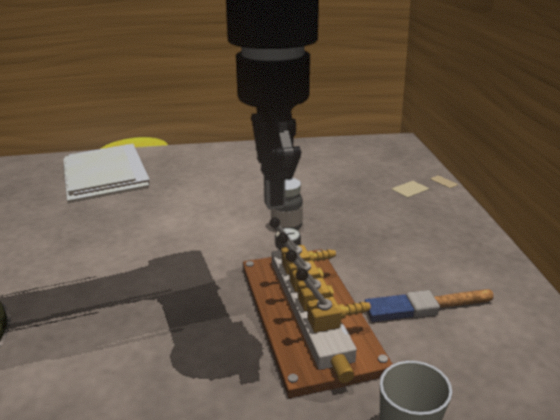

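The side view shows the shut gripper (tip about 278,205) above and on the robot side of the row. Next I shift to behind knob 4 and lower.

```bash
python3 -m jog '[[[0,0,0,-6,-11,0,0],[0,0,0,0,0,0,0],[0,0,0,0,0,-40,0],[0,0,0,0,0,-40,0],[0,0,0,0,0,-22,0],[0,0,0,0,0,0,0]]]'; python3 - <<'E'
from rig import ctrl
import cv2,h
for n in("side","top"):
    c=ctrl.capture(n);cv2.imwrite(f"pics/{n}2.png",cv2.resize((c["pixels"][170:390,220:400] if n=="side" else c["pixels"][130:280,210:420])[...,::-1],None,fx=2.7,fy=2.7))
s=ctrl.state();print(s["position"],s["wrist_force"])
E
```

```text
clock: 2.35
position: [0.5052, -0.0767, 0.1188]
tool_rot: [0.705, -0.048, 0.705, 0.056]
wrist_force: [-0.0, -0.3, -0.6]
finger_gap: -0.0005
[ 0.50709742 -0.07668413  0.12264089] [-0.04813474  1.00019705  1.25028639]
```

View pics/side2.png

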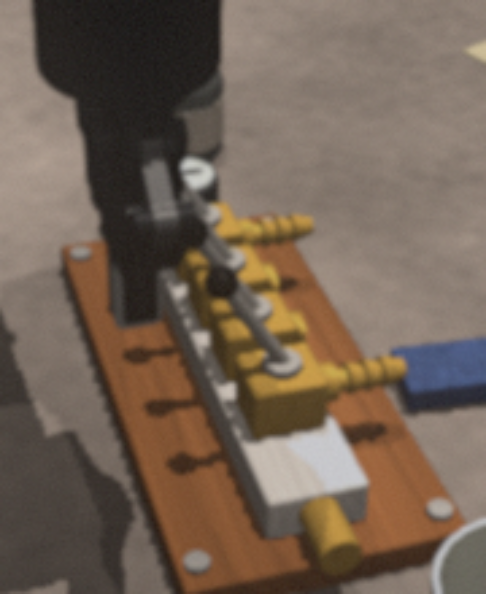

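View pics/top2.png

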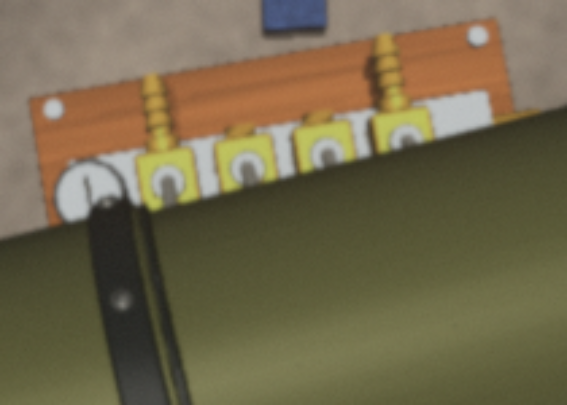

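```bash
python3 - <<'E'
import pickle,cv2,numpy as np
from rig import ctrl
s=pickle.load(open('side.pkl','rb'));T=np.linalg.inv(np.array(s["world_from_camera"]))
st=ctrl.state();p=st["position"];print(p,st["clock"])
for w in(p,[.5451,-.0634,.126],[.5371,-.0203,.126]):
    q=T@np.append(w,1);q=q[:3]*[1,-1,-1]
    o,_=cv2.projectPoints(q.reshape(1,1,3),np.zeros(3),np.zeros(3),np.array(s["camera_matrix"]),np.array([s["k1"],0,0,0,0.]))
    o=o.ravel();print(o,(o-[220,170])*2.7)
E
```

```text
[ 0.50709742 -0.07668413  0.12264089] 2.45
[271.71884221 284.70264334] [139.64087396 309.69713703]
[301.37016183 273.88397327] [219.69943694 280.48672783]
[290.84838043 255.28111674] [191.29062715 230.25901519]
```

```bash
python3 -m jog '[[[0,0,0,0,8,-5,0],[0,0,0,0,0,0,0]]]'; python3 -m jog '[[[0,0,0,12,2,0,0],[0,0,0,12,2,0,0],[0,0,0,12,2,0,0],[0,0,0,12,2,0,0],[0,0,0,0,0,0,0]]]'
```

```text
clock: 2.65
position: [0.5086, -0.0687, 0.121]
tool_rot: [0.709, -0.048, 0.702, 0.056]
wrist_force: [0.1, -0.0, 0.2]
finger_gap: -0.0002
clock: 3.15
position: [0.56, -0.0598, 0.1284]
tool_rot: [0.711, -0.049, 0.699, 0.056]
wrist_force: [0.9, 0.0, -1.0]
finger_gap: 0.0
```

```bash
python3 -m jog '[[[0,0,0,0,0,-10,0],[0,0,0,0,0,0,0]]]'; python3 - <<'E'
from rig import ctrl
import cv2
c=ctrl.capture("side");cv2.imwrite("pics/side3.png",cv2.resize(c["pixels"][170:390,220:400][...,::-1],None,fx=2.7,fy=2.7))
s=ctrl.state();print(s["position"],s["wrist_force"])
E
```

```text
clock: 3.35
position: [0.56, -0.0595, 0.1186]
tool_rot: [0.712, -0.049, 0.698, 0.056]
wrist_force: [-0.2, 0.3, -1.0]
finger_gap: 0.0002
[ 0.56041397 -0.05966622  0.119735  ] [-0.26943347 -0.17757016  0.71810334]
```

View pics/side3.png

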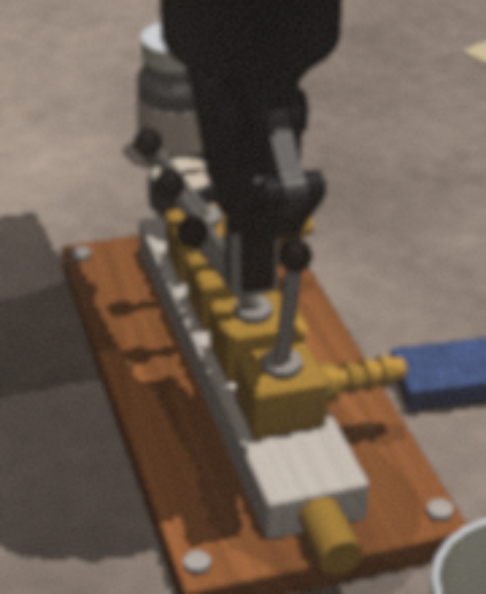

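Lever 4 stands about upright (knob at about 296,255 in the zoom), and the other three are unmoved. I'll carry on.

```bash
python3 -m jog '[[[0,0,0,10,2,-1,0],[0,0,0,10,2,-1,0],[0,0,0,6,1,-1,0],[0,0,0,0,0,0,0]]]';python3 -m jog '[[[0,0,0,3,0,-1,0],[0,0,0,0,0,0,0]]]'; python3 - <<'E'
from rig import ctrl
import cv2
c=ctrl.capture("side");cv2.imwrite("pics/side4.png",cv2.resize(c["pixels"][170:390,220:400][...,::-1],None,fx=2.7,fy=2.7))
s=ctrl.state();print(s["position"],s["wrist_force"])
E
```

```text
clock: 3.8
position: [0.5878, -0.0545, 0.1168]
tool_rot: [0.712, -0.049, 0.698, 0.056]
wrist_force: [-0.1, 0.3, 1.0]
finger_gap: -0.0
clock: 4.0
position: [0.5894, -0.0547, 0.1164]
tool_rot: [0.71, -0.049, 0.7, 0.056]
wrist_force: [-4.9, 1.3, 3.2]
finger_gap: 0.0
[ 0.58939026 -0.05471903  0.11636525] [-5.74119112  1.1842265   3.59710792]
```

View pics/side4.png

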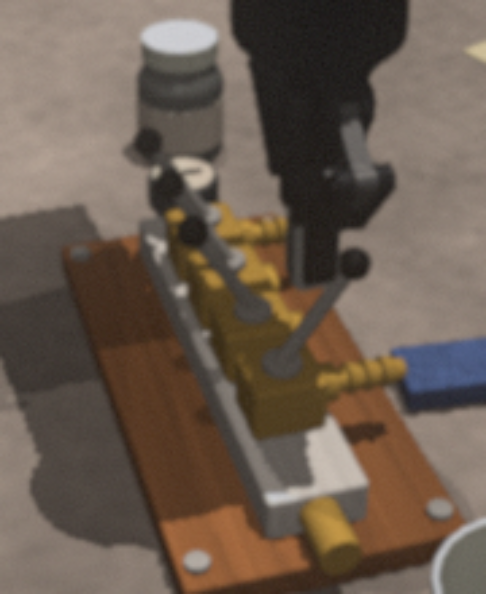

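```bash
python3 -m jog '[[[0,0,0,3,0,0,0],[0,0,0,3,0,0,0]]]'
```

```text
clock: 4.25
position: [0.59, -0.0549, 0.1163]
tool_rot: [0.706, -0.049, 0.704, 0.056]
wrist_force: [-17.3, 3.3, 9.5]
finger_gap: 0.0001
```

Rigid stop reached: 17 N with no further travel. I'll back off, rise and cross to valve 1.

```bash
python3 -m jog '[[[0,0,0,-12,-2,0,0],[0,0,0,-6,-1,0,0],[0,0,0,0,0,40,0],[0,0,0,0,0,40,0],[0,0,0,-5,0,20,0],[0,0,0,-26,37,0,0],[0,0,0,-26,37,0,0],[0,0,0,-26,37,0,0],[0,0,0,0,0,0,0],[0,0,0,0,0,0,0]]]'; python3 - <<'E'
from rig import ctrl
from scipy.spatial.transform import Rotation as R
import numpy as np
s=ctrl.state();print(s["position"],R.from_quat(np.roll(s["tool_rot"],-1)).as_matrix().round(3))
E
```

```text
clock: 5.25
position: [0.4867, 0.0565, 0.2202]
tool_rot: [0.708, -0.048, 0.702, 0.057]
wrist_force: [0.4, -0.4, -0.3]
finger_gap: -0.0001
[0.48665394 0.05647745 0.22016835] [[ 0.007 -0.147  0.989]
 [ 0.013  0.989  0.147]
 [-1.     0.012  0.009]]
```

```bash
python3 -m jog '[[[0,0,0,0,6,-40,0],[0,0,0,0,0,-40,0],[0,0,0,0,0,-20,0],[0,0,0,0,0,0,0]]]'; python3 - <<'E'
from rig import ctrl
import cv2
for n in("side","top"):
    c=ctrl.capture(n);cv2.imwrite(f"pics/{n}5.png",cv2.resize((c["pixels"][170:390,220:400] if n=="side" else c["pixels"][130:280,210:420])[...,::-1],None,fx=2.7,fy=2.7))
s=ctrl.state();print(s["position"],s["wrist_force"])
E
```

```text
clock: 5.65
position: [0.489, 0.0606, 0.1187]
tool_rot: [0.71, -0.046, 0.7, 0.056]
wrist_force: [0.1, -0.2, 0.1]
finger_gap: -0.0
[0.49042799 0.0610235  0.12211126] [0.11442311 0.2466648  1.0800196 ]
```

View pics/side5.png

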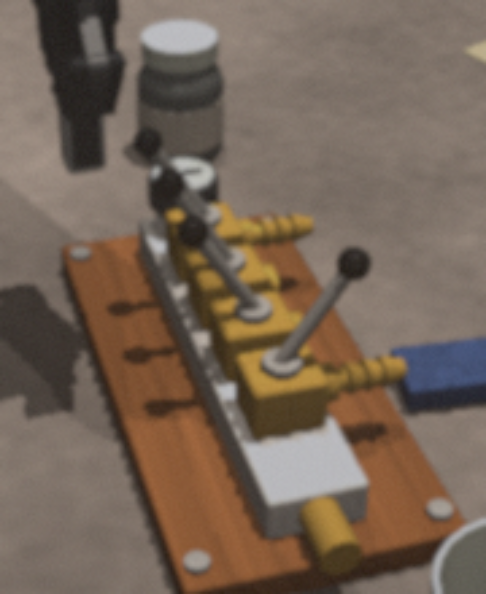

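View pics/top5.png

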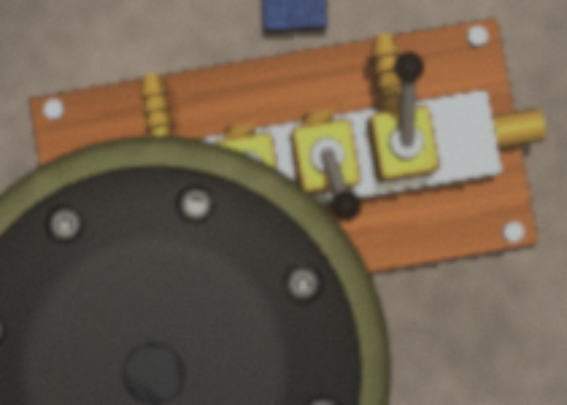

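Lever 4 stays open over its tail (knob about 353,262 in the side zoom), plug levers 2 and 3 are unmoved, and the finger is behind knob 1.

```bash
python3 -m jog '[[[0,0,0,0,1,-4,0],[0,0,0,12,2,-2,0],[0,0,0,12,2,-2,0],[0,0,0,12,2,-2,0],[0,0,0,12,2,-2,0],[0,0,0,0,0,0,0]]]'; python3 - <<'E'
from rig import ctrl
import cv2
c=ctrl.capture("side");cv2.imwrite("pics/side6.png",cv2.resize(c["pixels"][170:390,220:400][...,::-1],None,fx=2.7,fy=2.7))
s=ctrl.state();print(s["position"],s["wrist_force"])
E
```

```text
clock: 6.35
position: [0.5447, 0.0701, 0.1194]
tool_rot: [0.716, -0.044, 0.694, 0.057]
wrist_force: [-0.3, -0.8, -0.3]
finger_gap: -0.0
[0.54443665 0.07002196 0.1198321 ] [ 0.08423409 -0.08513034  0.59433854]
```

View pics/side6.png

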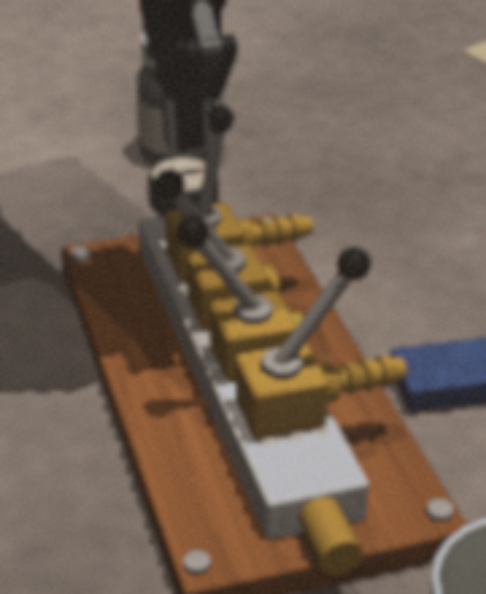

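Lever 1 is just past upright (knob about 221,118), and the plugs are untouched.

```bash
python3 -m jog '[[[0,0,0,10,2,-2,0],[0,0,0,10,2,-2,0],[0,0,0,3,0,-1,0],[0,0,0,0,0,0,0]]]';python3 -m jog '[[[0,0,0,3,0,0,0],[0,0,0,3,0,0,0]]]'
```

```text
clock: 6.8
position: [0.5687, 0.0742, 0.116]
tool_rot: [0.717, -0.044, 0.694, 0.057]
wrist_force: [-2.1, 0.4, 1.4]
finger_gap: 0.0
clock: 7.0
position: [0.5697, 0.074, 0.1156]
tool_rot: [0.712, -0.044, 0.698, 0.057]
wrist_force: [-20.8, 3.0, 10.5]
finger_gap: -0.0002
```

Same stop signature (20 N, no travel). Now I'll back off, rise and retreat.

```bash
python3 -m jog '[[[0,0,0,-12,-2,0,0],[0,0,0,-6,-1,0,0],[0,0,0,0,0,40,0],[0,0,0,0,0,40,0],[0,0,0,0,0,20,0],[0,0,0,-45,0,0,0],[0,0,0,-45,0,0,0],[0,0,0,-25,40,0,0],[0,0,0,0,45,0,0],[0,0,0,0,45,0,0]]]';python3 -m jog '[[[0,0,0,-10,45,0,0],[0,0,0,-10,45,0,0],[0,0,0,-10,45,0,0],[0,0,0,0,0,0,0]]]'; python3 - <<'E'
from rig import ctrl
import cv2,h,numpy as np
from scipy import ndimage as nd
for n in("side","top"):
    c=ctrl.capture(n);cv2.imwrite(f"pics/{n}7.png",cv2.resize((c["pixels"][170:390,220:400] if n=="side" else c["pixels"][130:280,210:420])[...,::-1],None,fx=2.7,fy=2.7))
P=h.cloud(c);m=(P[...,2]>.112)&(P[...,2]<.15)&(c["depth"]>0);l,k=nd.label(m)
for i in range(1,k+1):
    q=P[l==i]
    if len(q)>50: print(len(q),q.mean(0).round(4))
s=ctrl.state();print(s["clock"],s["position"],s["wrist_force"])
E
```

```text
clock: 8.0
position: [0.4334, 0.2005, 0.2191]
tool_rot: [0.714, -0.041, 0.697, 0.055]
wrist_force: [0.5, -0.4, 0.0]
finger_gap: 0.0002
clock: 8.4
position: [0.4007, 0.345, 0.22]
tool_rot: [0.716, -0.04, 0.695, 0.058]
wrist_force: [-0.3, -0.2, -0.4]
finger_gap: -0.0
138 [ 0.6044 -0.0543  0.1283]
132 [0.5831 0.0775 0.1284]
123 [ 0.5371 -0.0204  0.1307]
125 [0.5304 0.0239 0.131 ]
8.5 [0.40191488 0.34205217 0.22091106] [ 0.75221236 -0.26040893  1.16559343]
```

View pics/side7.png

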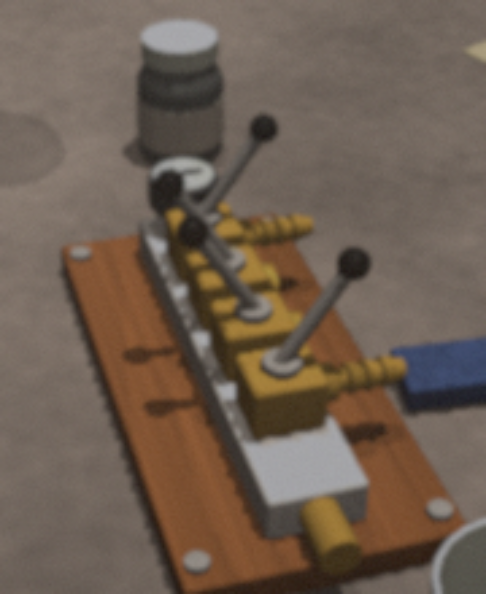

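View pics/top7.png

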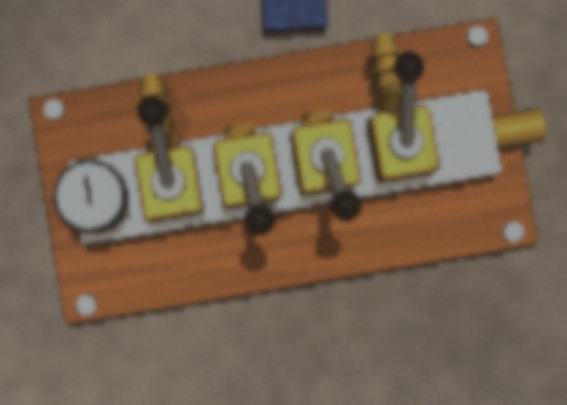

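Both tail levers lean out over their hose tails (top zoom knobs at about 152,109 and 408,66). The plug knobs are where they began, within 0.1 mm. I'm handing in.

```bash
python3 -c "
from rig import ctrl
print(ctrl.finish_job())"
```

```text
the job is handed in; nothing more can be done
None
```

I opened both hose-tail valves, the one next to the gauge and the one at the far right. With the gripper shut, I pushed each lever over to its stop and then withdrew the arm. I handed in at about 8.5 s.

- **Stops:** each lever ended against a hard stop, with 17 to 21 N on the wrist and almost no further movement.
- **Open levers:** in the last pictures both lean out over their tails. The top camera gave about 60 mm of knob travel. I expected about 63 mm if both started slightly off shut. I put the gap down to how the knob centre is averaged in the depth image, and the stop forces agree with fully open.
- **Plug levers:** no picture shows them moved, and their knob positions match the start to about 0.1 mm.
- **Arm at hand-in:** it was clear of everything, with only noise on the wrist force.

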